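Dock the heavy instrument crate and check it in

ROBOT

A 6-joint arm with a two-finger parallel gripper is mounted at the origin on the work surface. World frame = base frame: x ahead of the robot, y to its left, z up, the work surface at z = 0. Lengths are in mm, angles in rad, forces in N, time in s.
With the tool pointing down it reaches from about 300 to 950 mm from the base axis. Payload 3.1 kg.
Tool frame: the origin (TCP) lies midway between the tips of the shut fingers; the grasp point (between the pads) lies 19 mm behind it; z points along the fingers, x is the direction in which the jaws open and shut, and the axes are right-handed (so a half turn about z gives the same grasp; the last joint's range is limited). The gripper opens to 85 mm and grips with 20 to 120 N. Pads are 22 mm wide; open, the fingers measure 114 mm over their backs; the gripper's body (76 mm by 85 mm) begins 54 mm behind the grasp point. The pads swing forward as they close: fully open they stand 13 mm farther back than shut.
Start: joints at [1.065, 0.308, 1.634, -0, 1.2, -0.07], TCP at [263.86, 566.577, 231.272] pointing down, gripper open.
Joint ranges: [-3.06, 3.06], [-0.79, 1.96], [0.05, 2.63], [-1.19, 4.34], [0.05, 2.64], [-2.94, 2.94]. Speed limits (rad/s): [2.79, 2.79, 3.14, 3.14, 3.14, 3.14].

INTERFACE

Orientations are given as a unit quaternion [x, y, z, w].
In Python, from workcell import sense, grab_frame, job_done gives the robot as it stands. The module is installed in compiled form; this text tells all that it offers.
- The arm moves only by the tool carry_out, never from a script. Its argument "deltas" is one flat list of numbers, 4 for each row, row after row: the shift along the tool's x, y, z in m, then the turn about the tool's z in degrees. In form: [x, y, z, yaw, x, y, z, yaw, ...]. A call has 1 to 8 rows; each row is the pose to reach, as a shift and turn from the pose commanded when the call began, along the tool's axes at that moment; what a row does not reach only later rows make up. A row lasts 1/8 s, in which the tool goes at most 62.5 mm and 10.7 degrees, less where a joint would pass 70% of its speed; a pose out of reach is approached as far as the arm can. A call with a gripper value outside its range is refused whole. "grip" is the finger opening in m, from 0 to 0.0854, set as the call begins (left out, the last holds). The fingers move at their own pace and stop on an object; "squeeze" is the grip in N (left out, the last holds). Time passes only in rows, so rows that repeat a pose let the fingers close. It gives the time, the measured TCP pose, the force and the opening at its end, in the units of the state.
- sense(): the state, without advancing time (a new reading comes with each control period).
- grab_frame(name): name is "side" or "top" or "wrist"; returns a dict with "color" (400x640x3 uint8, red, green, blue), "range_z" (400x640 float32, mm along the optical axis (not along the pixel's ray), 0 where there is no reading), "fov_y" (degrees; the focal length in pixels is half the picture's height over the tangent of half this angle, whatever the lens; pixels are square), "cx", "cy" (the principal point, pixels), "pose" (4x4, takes a point from camera to world coordinates). Camera axes: x right, y up, looking along -z (the intrinsics and any distortion apply to the point x, -y, -z); pixel columns grow to the right and rows downward; lengths in mm; the calibration is good to about 2 mm. The wrist camera is an equidistant fisheye: a pixel r from the principal point sees the ray r / f radians off the axis. A picture is of the moment at which its call begins.
- job_done(): hands the job in, once; it reports no verdict.
The state is a dict: "clock": time; "q": joint angles; "joint_velocities": joint speeds; "tau": joint torques, N m; "tool_pos": TCP position; "tool_rot": TCP orientation; "wrist_force": force on the tool from outside, world axes, zero at the start; "moment": the same for the moment, N m; "grip_width": finger opening in mm.
Only numpy, scipy, OpenCV 4.12 (cv2) and the standard library are available. Lean on these libraries where they do the work, as an engineer would, in place of code of your own. Each camera call takes 0.05 s, during which the arm holds its last target. There are 200 camera calls.

TASK

Without gripping or lifting it, push the tall, heavy steel crate low down at its green base so that it slides upright, without tipping, into the blue docking bay until it stands fully home against the bay's back stop. Then press the green button on the grey check-in station fully down with a fingertip and move clear. Leave the other things on the bench where they are.

Things in the scene. Friction and masses are not known exactly. Their poses are not given: they have to be found in the camera images.
- crate: Heavy steel crate, 2 kg, loose (9 to 19 N slide it). Tower 80 (x) by 130 (y) mm, 196 high, black handle on top to 227. Green base 24 high, sticking out 40 mm beyond the tower on its -x side (towards the robot), else flush. Origin: underside, below the tower's centre; base spans x -80 to +40, y +-65 mm. x points away from the robot to the bay, z up. Pushed above about 60 mm it may tip.
- toe (a point): Middle of the near (-x) upright face of the crate's green base: 80 mm behind the crate's origin, 12 mm above the bench. Axes as the crate's. The face is 130 mm wide and 24 mm high; the tower's face stands 40 mm farther on.
- bay: Blue docking bay fixed to the bench, open to the robot, 22 mm high, 240 wide. Origin, on the bench: where the crate's origin lies when home (same axes, x into the bay). Back stop: bar with its near face at x = +40 mm. Side guides: inner faces at y = +-76 mm from x = -11 to +40, flaring to +-105 mm at x = -91.
- button_top (a point): Centre of the top of the green push button, 36 mm in diameter, 63 mm above the bench, on a fixed grey station box 75 by 75 mm, 45 mm high, with a black collar up to 57 mm. It is pressed straight down by 6 mm. It stands to the left or to the right of the bay.
- button (a joint): Travel of the button: 0 up, 0.006 m fully down. A spring brings it back up; fully down takes about 5 N.
- jar: Bystander: amber jar with a white cap, 66 mm diameter, 100 mm high, upright. Origin at the centre of its underside.
- spray: Bystander: clear bottle with a white cap and a blue label, 56 mm diameter, 160 mm high, upright. Origin at the centre of its underside.
- screwdriver: Bystander: screwdriver with a blue handle, 170 mm long, lying along its x. Origin about the middle, underneath.
- comb: Bystander: green instrument comb with seven teeth, 150 mm (its x) by 18 mm, 32 mm high. Origin at the centre of its underside.
- bowl: Bystander: steel bowl, 100 mm diameter, 40 mm high. Origin at the centre of its underside.
- pliers: Bystander: pliers with red grips, 150 mm along its x, 60 mm wide, 16 mm high. Origin at the pivot, underneath.
Not all that is in view belongs to the job. Leave any purple look-alike of the part that bears button_top alone.

How it is judged:
By the outcome, as a careful person would: the job done as asked, in the order asked, and still so for the second after the job is handed in, with the robot touching nothing.
It also fails if it takes over 58 s, if anything falls off the work surface, if the arm or the gripper's body presses on something with over 40 N, if the wrist force passes 120 N, or if a joint passes its speed limit or range.

## Working session

There is one attempt and no reset: what is moved stays moved. The work goes in short steps, Python scripts to look and compute and a tool call to move; the robot and the scene stay as the last step left them, time stands still between calls to the robot, and variables do not carry over. Pictures are saved under pics/ and viewed, about 8 in all and at most 12, crops included, and the job is handed in when it is done.

Besides the shell and the picture viewer there is one more tool, called by a JSON object that holds its "fn" and its "kwargs", one argument or row to a line. carry_out: Moves the arm, as the interface text tells. Its arguments: {"type":"object","properties":{"deltas":{"type":"array","items":{"type":"number"}},"grip":{"type":"number"},"squeeze":{"type":"number"}},"required":["deltas"]}

```bash
mkdir -p pics; cat > h.py <<'E'
import numpy as np, cv2
from workcell import sense, grab_frame, job_done
def f(fr): return 200/np.tan(np.radians(fr["fov_y"])/2)
def cloud(fr):
    z=fr["range_z"].astype(float); h,w=z.shape; v,u=np.mgrid[:h,:w]; F=f(fr)
    P=np.stack([(u-fr["cx"])*z/F,-(v-fr["cy"])*z/F,-z,np.ones_like(z)],-1)
    W=(P@fr["pose"].T)[...,:3]; W[z==0]=np.nan
    return W
def save(n,c): cv2.imwrite("pics/"+n,c[...,::-1])
E
python3 - <<'E'
from h import *
s=sense(); print(s)
for n in("top","side"):
    fr=grab_frame(n); save(n+"0.png",fr["color"]); np.savez(n+"0.npz",**fr); print(n,fr["fov_y"],fr["cx"],fr["cy"],fr["pose"].round(3).tolist())
E
```

```text
{'clock': 0.0, 'q': array([ 1.06531354e+00,  3.09026471e-01,  1.63518885e+00, -1.50031133e-05,
        1.19972127e+00, -6.97355976e-02]), 'joint_velocities': array([-0.00149411,  0.00018463,  0.00050953, -0.00197681,  0.00186903,
        0.00016606]), 'tau': array([ 7.18184929e-04, -4.15268111e+01, -2.76665694e+01, -1.95750822e-04,
        1.03460712e-02,  2.89439163e-05]), 'tool_pos': array([263.45047484, 565.84512329, 230.03263147]), 'tool_rot': array([ 8.43232171e-01,  5.37548261e-01, -1.02640460e-03,  5.65737191e-04]), 'wrist_force': array([-0.27523747,  0.37574248, -0.21036374]), 'moment': array([0.01895541, 0.03373535, 0.02535971]), 'grip_width': 85.35413344913889}
top 45.40884451974848 312.73807815797295 202.39121888316959 [[0.004, 0.997, -0.075, 431.897], [-1.0, 0.004, 0.001, 57.837], [0.001, 0.075, 0.997, 1339.007], [0.0, 0.0, 0.0, 1.0]]
side 57.35623922494609 316.5153906464566 199.71926835795676 [[0.996, 0.072, -0.056, 484.647], [-0.09, 0.663, -0.743, -721.982], [-0.016, 0.745, 0.667, 737.453], [0.0, 0.0, 0.0, 1.0]]
```

View pics/top0.png

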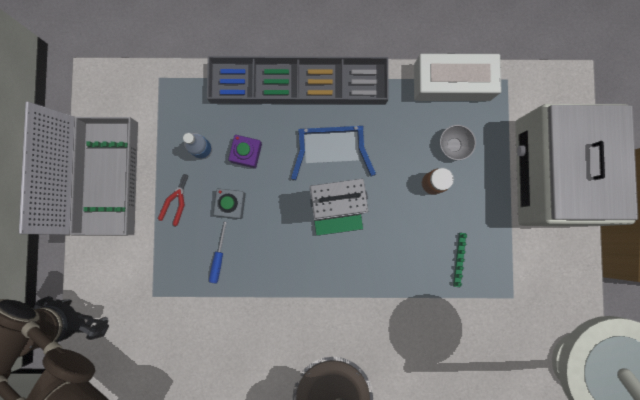

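View pics/side0.png

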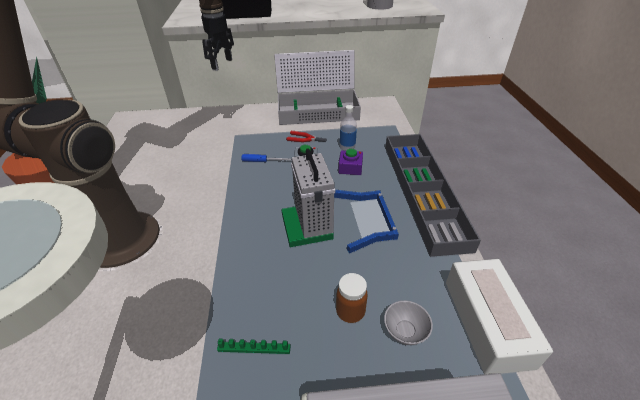

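The top view shows the crate at (339,205) with its green base facing the robot, the bay at (333,145), the grey station's green button at (228,203), and the purple decoy at (244,151). The side view agrees. Next I measure these.

```bash
cat > m.py <<'E'
from h import *
def ray(fr,uv,h):
    uv=np.atleast_2d(np.asarray(uv,float)); F=f(fr)
    d=np.c_[(uv[:,0]-fr["cx"])/F,-(uv[:,1]-fr["cy"])/F,-np.ones(len(uv))]@fr["pose"][:3,:3].T; o=fr["pose"][:3,3]
    return o+d*((h-o[2])/d[:,2])[:,None]
def mask(fr,lo,hi,box):
    hsv=cv2.cvtColor(fr["color"],cv2.COLOR_RGB2HSV); m=cv2.inRange(hsv,lo,hi); k=np.zeros_like(m); x0,y0,x1,y1=box; k[y0:y1,x0:x1]=m[y0:y1,x0:x1]; return k
def big(m): return max(cv2.findContours(m,cv2.RETR_EXTERNAL,cv2.CHAIN_APPROX_NONE)[0],key=cv2.contourArea)[:,0]
G=((45,80,30),(85,255,255)); B=((100,120,40),(125,255,255))
def rect(P): # metric min-area rect
    c,s,a=cv2.minAreaRect(P[:,:2].astype(np.float32)); return np.round(c,1),np.round(s,1),round(a,1)
E
python3 - <<'E'
from m import *
fr={k:v for k,v in np.load("top0.npz").items()}
W=cloud(fr)
c=big(mask(fr,*G,(300,205,375,245))); P=ray(fr,c,24); print("base",rect(P),"z",np.nanmedian(W[c[:,1],c[:,0],2]))
# near edge line of the base: bottom rows per column
cols=np.unique(c[:,0])[4:-4]; e=np.array([[u,c[c[:,0]==u,1].max()+.5] for u in cols]); L=ray(fr,e,24)
vx,vy,x0,y0=cv2.fitLine(L[:,:2].astype(np.float32),cv2.DIST_HUBER,0,.01,.01).ravel(); print("near edge dir deg",np.degrees(np.arctan2(-vx*np.sign(vy),vy*np.sign(vy))),"ends",L[0],L[-1])
# tower top by depth
z=W[...,2]; m=((z>185)&(z<206)); m[:, :290]=0; m[:,390:]=0; m[:150]=0;m[260:]=0
T=W[m]; print("tower",rect(T),np.median(T[:,2]),len(T))
H=(z>215)&(z<240); H[:, :290]=0; H[:,390:]=0; H[:150]=0;H[260:]=0; print("handle",rect(W[H]),W[H].mean(0))
m=mask(fr,*B,(285,115,385,185)); n,l,st,ce=cv2.connectedComponentsWithStats(m); print(st[1:],)
v,u=np.nonzero(m); P=ray(fr,np.c_[u,v],22); print("bay bbox",P.min(0),P.max(0),"rect",rect(P), "z",np.nanmedian(W[v,u,2]))
# back bar near edge
for uu in range(310,358,6):
    r=v[u==uu]; q=ray(fr,[[uu,r.max()+.5],[uu,r.min()-.5]],22); print(uu,q[:,:2].round(1).tolist())
c=big(mask(fr,*G,(212,187,245,220))); print("button",c.mean(0),cv2.contourArea(c))
(cu,cv_),r=cv2.minEnclosingCircle(c); Q=ray(fr,[[cu,cv_],[cu+r,cv_]],63); print(Q, "z",W[int(cv_),int(cu)])
zz=W[180:225,205:250]; mm=(zz[...,2]>38)&(zz[...,2]<50); print("box",rect(zz[mm]),mm.sum())
for n,(a,b) in dict(decoy=(244,151),jar=(438,180),spray=(190,140)).items(): print(n,W[b,a])
side={k:v for k,v in np.load("side0.npz").items()}
c=big(mask(side,*G,(294,143,318,158))); (cu,cv_),r=cv2.minEnclosingCircle(c); print("side button",cu,cv_,r,ray(side,[cu,cv_],63))
E
python3 - <<'E'
import cv2;i=cv2.imread("pics/top0.png")[100:260,200:400];cv2.imwrite("pics/crop0.png",cv2.resize(i,None,fx=4,fy=4,interpolation=2)[:600])
E
```

```text
base (array([470.3, -14. ]), array([ 40.4, 129.5]), 8.4) z 24.145847798214277
near edge dir deg 8.061239 ends [442.68245267  39.00328673  24.        ] [456.83414465 -68.10249588  24.        ]
tower (array([529. ,  -6.2]), array([ 80.1, 131.7]), 8.0) 195.69805296657137 1607
handle (array([528.9,  -5.8]), array([ 9.9, 97.5]), 8.0) [528.6560603   -4.99147993 225.55699423]
[[308 126  46   7 181]
 [358 126  17  49 239]
 [292 129  13  50 237]]
bay bbox [ 598.74253565 -113.21613613   22.        ] [746.00430679 114.43670969  22.        ] rect (array([673.7,   4.1]), array([138.3, 228.4]), 3.2) z 22.155942081068815
310 [[726.9, 65.0], [738.3, 65.1]]
316 [[729.8, 48.3], [741.2, 48.3]]
322 [[729.9, 31.5], [741.2, 31.5]]
328 [[730.0, 14.7], [741.3, 14.8]]
334 [[732.9, -2.0], [744.2, -2.0]]
340 [[733.0, -18.8], [744.3, -18.8]]
346 [[733.0, -35.6], [744.4, -35.6]]
352 [[735.9, -52.3], [747.3, -52.4]]
button [226.89473684 202.36842105] 131.0
[[527.3583287  286.59177278  63.        ]
 [527.43795728 267.82025977  63.        ]] z [527.80483011 287.99341546  67.2039591 ]
box (array([527. , 287.3]), array([75.5, 74.9]), 83.0) 453
decoy [665.55759229 242.03845272  67.21761525]
jar [ 585.59037046 -270.71726013   97.23723294]
spray [675.70297395 363.85338949 159.94188436]
side button 305.0 148.5 5.590270042419434 [[526.67372707 284.20574702  63.        ]]
```

View pics/crop0.png

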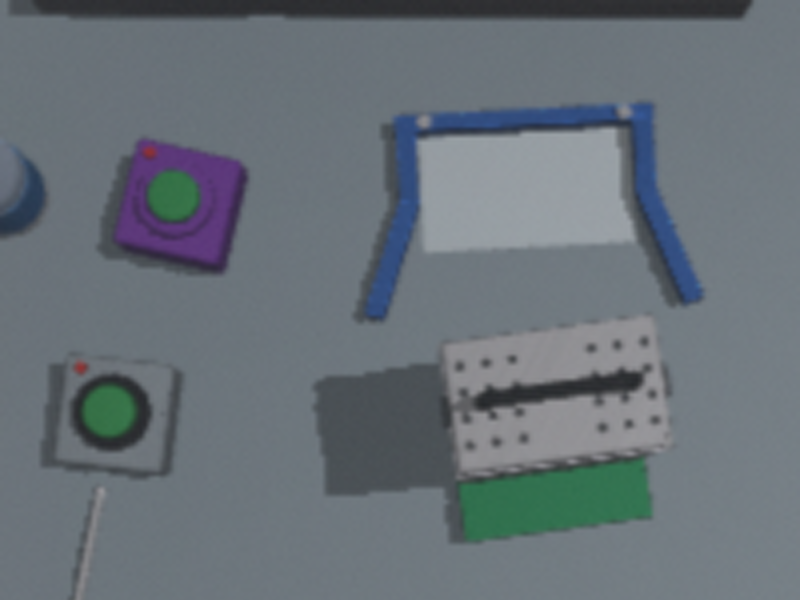

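```bash
python3 - <<'E'
from m import *
fr={k:v for k,v in np.load("top0.npz").items()}
m=mask(fr,*B,(285,115,385,185)); v,u=np.nonzero(m); P=ray(fr,np.c_[u,v],22)[:,:2]
for deg in (3.0,4.0):
    a=np.radians(deg);R=np.array([[np.cos(a),-np.sin(a)],[np.sin(a),np.cos(a)]]); L=(P-[692,5])@R
    s=(L[:,0]>-11)&(L[:,0]<38)
    for sg in(1,-1):
        k=s&(sg*L[:,1]>0); print(deg,sg,"guide |y| range",np.percentile(sg*L[k,1],[0,3,50,97,100]).round(1), "slope",np.degrees(np.polyfit(L[k,0],L[k,1],1)[0]))
    k=(abs(L[:,1])<70)&(L[:,0]>25); print("bar x",np.percentile(L[k,0],[0,3,50,97,100]).round(1),"slope deg",np.degrees(np.polyfit(L[k,1],L[k,0],1)[0]))
w=(cv2.inRange(fr["color"],(140,140,140),(255,255,255))); k=np.zeros_like(w);k[130:165,300:365]=w[130:165,300:365]; print("floor",rect(ray(fr,big(k),1)))
fr=grab_frame("wrist"); print("wrist pose",fr["pose"].round(2).tolist(),fr["fov_y"]); save("w0.png",fr["color"])
s=sense(); print(s["tool_pos"])
from scipy.spatial.transform import Rotation as R
print(((fr["pose"][:3,3]-s["tool_pos"])@R.from_quat(s["tool_rot"]).as_matrix()).round(1))
E
```

```text
3.0 1 guide |y| range [74.9 77.9 83.5 89.3 89.6] slope -1.2502270944422635
3.0 -1 guide |y| range [75.8 76.2 82.3 88.3 88.6] slope 0.9926346686113587
bar x [39.3 39.7 45.1 50.4 50.9] slope deg -0.18612698862011706
4.0 1 guide |y| range [77.2 77.6 83.2 88.9 89.3] slope -1.06490485462019
4.0 -1 guide |y| range [76.2 76.4 82.3 88.3 88.8] slope -0.47459187797259605
bar x [39.  39.7 45.  50.7 51.6] slope deg 0.8061202899679197
floor (array([690.3,   5.7]), array([ 80.2, 144.9]), 3.2)
wrist pose [[0.42, -0.87, -0.26, 195.62], [0.91, 0.4, 0.13, 597.69], [-0.0, -0.29, 0.96, 372.6], [0.0, 0.0, 0.0, 1.0]] 65.70646984690485
[263.55537859 566.00371665 230.31762448]
[  -0.2  -75.  -142.3]
```

{"fn": "carry_out", "kwargs": {
  "deltas": [-0.03,0.024,0,0,-0.07,0.056,0,0,-0.11,0.088,0,0,-0.15,0.12,0,0,-0.19,0.152,0,0,-0.23,0.184,0,0,-0.27,0.216,0,0,-0.31,0.248,0,0],
  "grip": 0.0854
}}

```text
clock: 1.15
tool_pos: [357.8, 179.3, 231.2]
tool_rot: [0.843, 0.538, 0.0, 0.0]
wrist_force: [0.7, 0.2, 0.2]
grip_width: 85.2
```

{"fn": "carry_out", "kwargs": {
  "deltas": [-0.04,0.032,0,-5,-0.08,0.065,0,-10,-0.12,0.098,0,-16,-0.15,0.12,0,-22,-0.16,0.13,0,-28,-0.162,0.131,0,-32.8,-0.162,0.131,0,-32.8]
}}

```text
clock: 2.02
tool_pos: [407.9, -21.6, 231.0]
tool_rot: [0.658, 0.753, -0.0, -0.0]
wrist_force: [0.4, 0.2, -0.9]
grip_width: 85.7
```

{"fn": "carry_out", "kwargs": {
  "deltas": [0,0,0.04,0,0,0,0.085,0,0,0,0.13,0,0,0,0.17,0,0,0,0.2,0,0,0,0.22,0,0,0,0.234,0,0,0,0.234,0]
}}

```text
clock: 3.02
tool_pos: [407.4, -21.0, -3.4]
tool_rot: [0.657, 0.754, -0.001, -0.001]
wrist_force: [-0.7, -0.4, -0.5]
grip_width: 85.1
```

```bash
python3 - <<'E'
from m import *
s=sense(); print(s["tool_pos"],s["wrist_force"])
fr=grab_frame("wrist"); sd=grab_frame("side")
a=fr["color"]; b=cv2.resize(sd["color"][120:280,220:420],(500,400)); save("d1.png",np.hstack([cv2.resize(a,(300,188)).repeat(1,0) if 0 else a[:, 170:470],b]))
E
```

```text
[407.3693575  -20.96311743  -3.41958604] [-0.65469231 -0.38366869 -0.45296119]
```

View pics/d1.png

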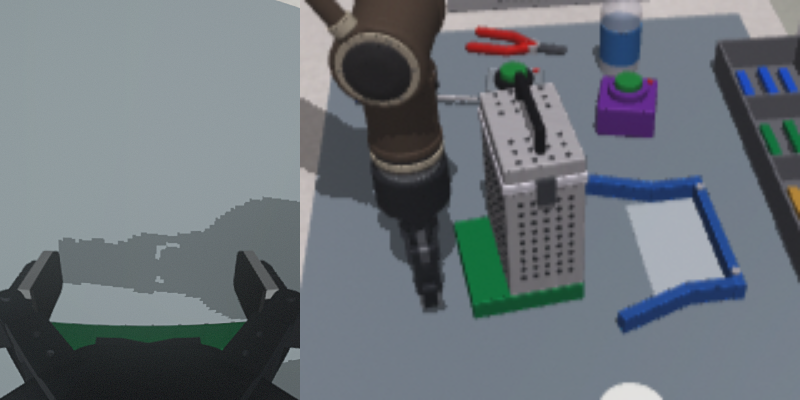

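The fingers are down behind the green base, clear of the bench and level with its width (side crop; base edge in the wrist view at about row 325). I'll move in to contact.

{"fn": "carry_out", "kwargs": {
  "deltas": [0,0.01,0,0,0,0.018,0,0,0,0.023,0,0,0,0.026,0,0,0,0.029,0,0,0,0.032,0,0,0,0.035,0,0,0,0.038,0,0]
}}

```text
clock: 4.12
tool_pos: [438.2, -15.9, -4.2]
tool_rot: [0.656, 0.755, -0.005, -0.006]
wrist_force: [-13.6, -3.2, 8.8]
grip_width: 85.5
```

```bash
cat > c.py <<'E'
from m import *
def crate(fr):
    W=cloud(fr); s=sense(); z=W[...,2]
    m=(z>188)&(z<203)&(W[...,0]>480)&(W[...,0]<750)&(abs(W[...,1])<110)
    # stay on the tower: drop pixels behind its near face by using handle too
    n,l,st,_=cv2.connectedComponentsWithStats(m.astype(np.uint8)); k=1+st[1:,4].argmax()
    H=(z>218)&(z<236)&(W[...,0]>500)&(W[...,0]<750)&(abs(W[...,1])<90)
    return rect(W[l==k]),(rect(W[H]) if H.sum()>20 else None)
def report(tag):
    fr=grab_frame("top"); c,h=crate(fr); print("tower",c,"handle",h); save(tag,fr["color"]); s=sense(); print(s["clock"],s["tool_pos"].round(1),s["wrist_force"].round(1))
E
python3 -c "
from c import *; report('p1.png')"
```

```text
tower (array([529. ,  -5.3]), array([ 80.2, 129.8]), 8.0) handle (array([529. ,  -5.6]), array([10.1, 97.1]), 7.7)
4.175 [438.2 -15.8  -4.2] [-11.   -2.5   8.2]
```

{"fn": "carry_out", "kwargs": {
  "deltas": [0,0.005,0,0.1,0,0.01,0,0.3,-0.0005,0.015,0,0.4,-0.0005,0.02,0,0.6,-0.001,0.026,0,0.8,-0.001,0.032,0,1.0,-0.001,0.038,0,1.2,-0.0015,0.044,0,1.4]
}}

```text
clock: 5.18
tool_pos: [475.4, -10.4, -5.7]
tool_rot: [0.666, 0.746, -0.009, -0.012]
wrist_force: [-21.2, -0.8, 14.9]
grip_width: 85.5
```

```bash
python3 -c "
from c import *; report('p2.png')"
```

```text
tower (array([566.9,  -2.9]), array([ 80.1, 129.9]), 6.3) handle (array([566.9,  -3.4]), array([10.2, 97.3]), 6.7)
5.225 [477.7 -10.4  -5.6] [-11.3   0.9   1.1]
```

{"fn": "carry_out", "kwargs": {
  "deltas": [0,0.006,-0.001,0.2,-0.0002,0.012,-0.001,0.4,-0.0004,0.018,-0.002,0.6,-0.0006,0.024,-0.002,0.8,-0.0008,0.03,-0.002,1.0,-0.001,0.037,-0.002,1.2,-0.0012,0.044,-0.002,1.4,-0.0014,0.051,-0.002,1.6]
}}

```text
clock: 6.22
tool_pos: [531.2, -6.5, -4.8]
tool_rot: [0.677, 0.736, -0.006, -0.008]
wrist_force: [-8.4, -0.1, -4.4]
grip_width: 85.2
```

```bash
python3 -c "
from c import *; report('p3.png')"
```

```text
tower (array([623.6,  -1.5]), array([ 80.2, 130.1]), 5.4) handle (array([565.9,  -6.2]), array([125.5,  97.1]), 5.2)
6.275 [532.9  -6.5  -4.5] [-7.8  1.3 -4.3]
```

{"fn": "carry_out", "kwargs": {
  "deltas": [0.0001,0.006,0,0.2,0.0002,0.012,0,0.4,0.0004,0.018,0,0.6,0.0006,0.024,0,0.8,0.0008,0.03,0,1.0,0.001,0.036,0,1.2,0.001,0.042,0,1.4,0.001,0.048,0,1.5]
}}

```text
clock: 7.28
tool_pos: [578.9, -1.6, -5.2]
tool_rot: [0.686, 0.727, -0.006, -0.007]
wrist_force: [-8.9, -0.1, -4.5]
grip_width: 85.6
```

```bash
python3 -c "
from c import *; report('p4.png')"
```

```text
tower (array([673.4,   0.9]), array([ 74.1, 129.8]), 3.4) handle (array([612.5,  -1.9]), array([125.8,  97.3]), 3.1)
7.325 [580.3  -1.6  -4.9] [-6.5 -0.5 -3.6]
```

{"fn": "carry_out", "kwargs": {
  "deltas": [0,0.004,0,0,0.0001,0.008,0,0,0.0002,0.012,0,0,0.0003,0.015,0,0,0.0003,0.018,0,0,0.0003,0.02,0,0,0.0003,0.022,0,0,0.0003,0.024,0,0]
}}

```text
clock: 8.32
tool_pos: [600.4, -0.1, -5.3]
tool_rot: [0.686, 0.727, -0.008, -0.01]
wrist_force: [-17.0, -1.5, 4.5]
grip_width: 85.0
```

```bash
python3 -c "
from c import *; report('p5.png')"
```

```text
tower (array([695.6,   2.3]), array([ 72.9, 129.8]), 3.2) handle (array([634.8,  -0.9]), array([124.4,  97.5]), 2.1)
8.375 [ 6.003e+02 -1.000e-01 -5.300e+00] [-14.8  -1.4   1.5]
```

{"fn": "carry_out", "kwargs": {
  "deltas": [0,0.003,0,0,0,0.006,0,0,0,0.009,0,0,0,0.009,0,0]
}}

```text
clock: 8.88
tool_pos: [600.0, -0.1, -5.3]
tool_rot: [0.686, 0.727, -0.016, -0.017]
wrist_force: [-33.3, -3.7, 21.5]
grip_width: 85.6
```

The force has risen to 33 N with no further motion, so the crate is against the stop. I'll back off and check.

{"fn": "carry_out", "kwargs": {
  "deltas": [0,-0.006,0,0,0,-0.012,0,0,0,-0.02,0,0,0,-0.04,0,0,0,-0.07,0,0,0,-0.11,0,0,0,-0.15,0,0,0,-0.17,0,0]
}}

```text
clock: 9.88
tool_pos: [450.1, -9.9, -0.5]
tool_rot: [0.686, 0.727, 0.0, 0.0]
wrist_force: [-0.7, 0.6, -0.8]
grip_width: 85.4
```

{"fn": "carry_out", "kwargs": {
  "deltas": [0,0,-0.03,0,0,0,-0.07,0,0,0,-0.11,0,0,0,-0.14,0,0,0,-0.15,0,0,0,-0.15,0],
  "grip": 0.0
}}

```text
clock: 10.62
tool_pos: [452.3, -10.0, 149.8]
tool_rot: [0.686, 0.727, 0.001, 0.001]
wrist_force: [-1.0, 0.4, -0.2]
grip_width: -0.1
```

```bash
python3 - <<'E'
from c import *
report('p6.png'); fr=grab_frame("top"); sd=grab_frame("side")
c=big(mask(fr,*G,(300,130,375,245))); print("base",rect(ray(fr,c,24)))
save("home.png",np.hstack([cv2.resize(fr["color"][100:240,220:420],(400,280),interpolation=2),cv2.resize(sd["color"][120:260,260:460],(400,280),interpolation=2)]))
s=sense(); print(s["tool_pos"],s["tool_rot"],s["grip_width"],s["q"])
E
```

```text
tower (array([691.3,   2.1]), array([ 80.7, 130. ]), 3.6) handle (array([691.5,   1.3]), array([10.4, 97.4]), 3.5)
10.675 [451.3  -9.9 148.8] [ 0.1  0.7 -0.4]
base (array([632.2,  -1.8]), array([ 42.2, 128.9]), 2.7)
[450.30936981  -9.7811129  147.8103924 ] [ 0.68627489  0.72734096 -0.0008161  -0.00111171] -0.042305296070672876 [-1.18454795e-01  7.71124589e-02  2.09917457e+00  1.55969167e-05
  9.68063786e-01 -1.74734440e+00]
```

View pics/home.png

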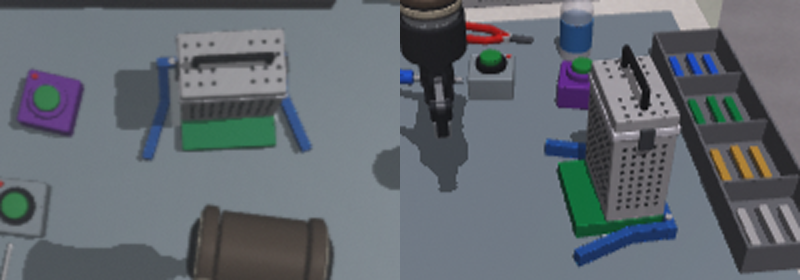

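The crate stands upright at home, touching the back stop (691.4, 2, about 3.4°) against the bay at (692, 5.5, 3.2°). The fingers are shut, so next I move over the grey station's button.

{"fn": "carry_out", "kwargs": {
  "deltas": [0.03,0.01,0,0,0.08,0.026,0,0,0.13,0.042,0,0,0.18,0.058,0,0,0.23,0.074,0,0,0.27,0.086,0,0,0.2915,0.093,0,0,0.2915,0.093,0,0]
}}

```text
clock: 11.78
tool_pos: [526.9, 287.0, 148.0]
tool_rot: [0.686, 0.728, -0.001, -0.0]
wrist_force: [0.1, -0.5, 0.4]
grip_width: 0.4
```

{"fn": "carry_out", "kwargs": {
  "deltas": [0,0,0.03,0,0,0,0.055,0,0,0,0.065,0,0,0,0.065,0]
}}

```text
clock: 12.28
tool_pos: [526.6, 285.1, 83.5]
tool_rot: [0.687, 0.727, -0.001, -0.0]
wrist_force: [-0.3, 0.6, 0.2]
grip_width: -0.0
```

```bash
python3 - <<'E'
from m import *
s=sense(); print(s["tool_pos"],s["wrist_force"],s["tool_rot"])
fr=grab_frame("wrist"); sd=grab_frame("side")
save("b1.png",np.hstack([fr["color"][:,170:470],cv2.resize(sd["color"][110:190,260:360],(500,400),interpolation=2)]))
E
```

```text
[526.62328554 285.10366931  83.4733517 ] [-0.29906992  0.64247023  0.24771823] [ 6.86653732e-01  7.26983589e-01 -1.18047331e-03 -3.46498197e-04]
```

View pics/b1.png

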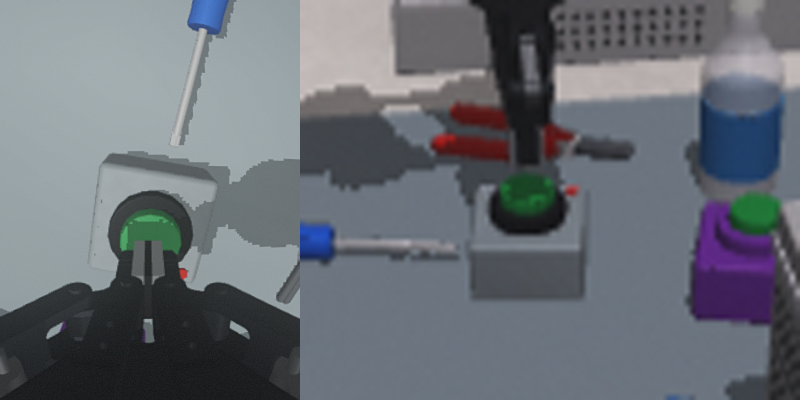

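The fingertips are centred over the green button (wrist view about (150,235)) and clear of the screwdriver. I'll press.

{"fn": "carry_out", "kwargs": {
  "deltas": [0,0,0.012,0,0,0,0.018,0,0,0,0.022,0,0,0,0.025,0,0,0,0.027,0,0,0,0.029,0,0,0,0.03,0,0,0,0.03,0]
}}

```text
clock: 13.38
tool_pos: [527.5, 286.6, 60.6]
tool_rot: [0.686, 0.728, -0.001, -0.0]
wrist_force: [-11.6, -5.4, 34.0]
grip_width: -0.2
```

```bash
python3 - <<'E'
from m import *
for i in range(3): s=sense(); fr=grab_frame("wrist"); print(s["tool_pos"].round(1),s["wrist_force"].round(1))
sd=grab_frame("side"); np.savez("side1.npz",**sd)
save("b2.png",np.hstack([fr["color"][150:350,220:420].repeat(2,0).repeat(2,1),cv2.resize(sd["color"][130:180,285:335],(400,400),interpolation=2)]))
E
```

```text
[527.5 286.6  60.6] [-11.6  -5.4  34. ]
[527.5 286.6  60.5] [-12.9  -6.1  34.1]
[527.6 286.6  60.6] [-11.4  -5.6  33.7]
```

View pics/b2.png

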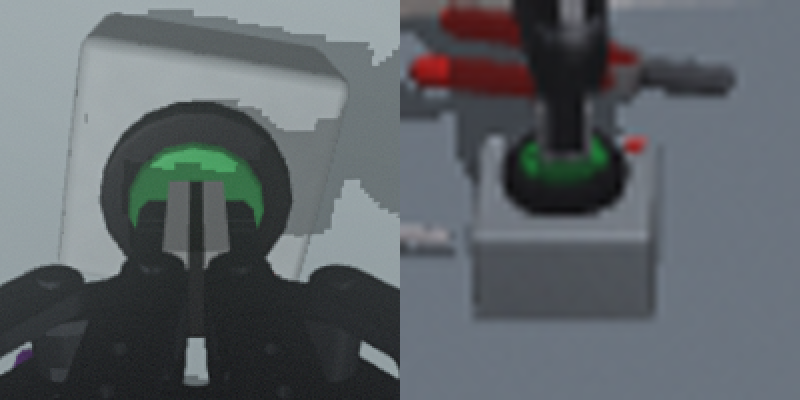

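The button is down flush in its collar, and the tip is on the green only. TCP z of 60.6 matches the measured top of 67.2 minus 6 mm, with 34 N against the stop. I'll lift clear.

{"fn": "carry_out", "kwargs": {
  "deltas": [0,0,-0.006,0,0,0,-0.015,0,0,0,-0.035,0,0,0,-0.07,0,0,0,-0.11,0,0,0,-0.15,0,0,0,-0.17,0,0,0,-0.17,0]
}}

```text
clock: 14.58
tool_pos: [528.4, 287.0, 226.1]
tool_rot: [0.686, 0.727, 0.002, 0.001]
wrist_force: [-0.2, -0.0, -0.7]
grip_width: -0.2
```

{"fn": "carry_out", "kwargs": {
  "deltas": [0,-0.03,0,0,0,-0.07,0,0,0,-0.1,0,0,0,-0.12,0,0,0,-0.12,0,0,0,-0.12,0,0]
}}

```text
clock: 15.32
tool_pos: [408.4, 279.7, 224.2]
tool_rot: [0.686, 0.727, 0.0, 0.0]
wrist_force: [-0.1, -0.5, -0.1]
grip_width: 0.1
```

```bash
python3 - <<'E'
from c import *
report('end.png'); s=sense(); print(s["joint_velocities"].round(3))
fr=grab_frame("side"); a=np.load("side0.npz")["color"].astype(int); d=(abs(fr["color"].astype(int)-a).sum(2)>90)
save("endside.png",np.hstack([fr["color"][:, 180:580],np.where(d[:,180:580,None],255,fr["color"][:,180:580]//3).astype(np.uint8)]))
E
```

```text
tower (array([691.6,   1.9]), array([ 81.7, 130.1]), 2.8) handle (array([691.5,   1.1]), array([10.6, 97.7]), 3.8)
15.375 [408.6 279.7 224.3] [ 0.2  0.4 -0.1]
[-0.005  0.001 -0.007  0.     0.005 -0.001]
```

View pics/endside.png

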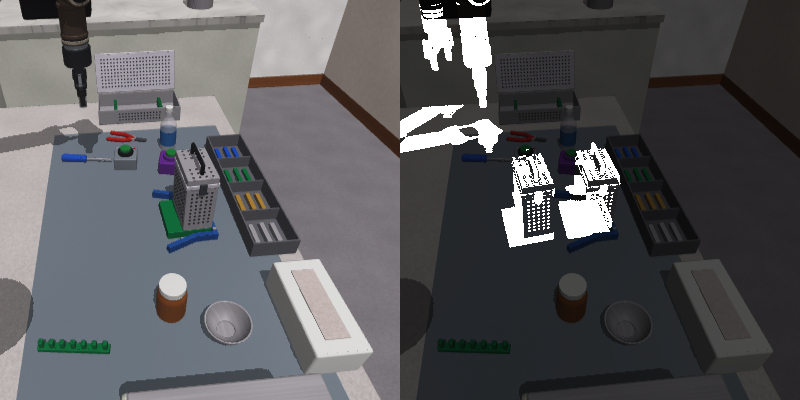

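The difference picture shows changes only at the crate, the arm and its shadow. Nothing else moved.

```bash
python3 -c "
from workcell import job_done; print(job_done())"
```

```text
the job is handed in; nothing more can be done
None
```

The crate is docked against the back stop, the grey station's button was pressed fully down, and the job is handed in. The clock read about 15.4 s at the last check.

- **Crate:** I pushed it low on its green base with the two open fingertips, so it stayed upright and turned from about 8° to 3.4° to line up with the bay. At the stop the force rose to 33 N with no more motion. Afterwards it measured about (691.5, 2) mm, against the bay at about (692, 5.5) mm and 3.2°. The roughly 4 mm sideways offset is within the ±11 mm guide clearance.
- **Button:** I pressed with the shut fingertips to 34 N, and the picture showed it flush in its collar. The tip stopped at z = 60.6 mm, not the 57 mm the given sizes imply. The depth image had read the button top at 67 mm instead of 63, so 60.6 mm fits about 6 mm of travel. There is no direct reading of the button joint.
- **Finish:** The arm is clear and touching nothing, with wrist force near zero. Comparing side views from start and end, only the crate, the arm and its shadow changed.

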